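# Balance the washed knife bar on its drying stand

### The job

Lay the washed wooden knife bar across the small head of the drying stand so that it balances there level on its own, with both ends in the air. Its hidden core makes one end heavier, more or less, and you cannot see which: find by small, careful trial lifts where it balances, never letting it tip more than about ten degrees, then carry it over level, set it down gently without pressing on the stand, and leave the spoon, lime and tin where they are.

Things in the scene. Friction and masses are not known exactly. Their poses are not given: they have to be found in the camera images.
- knife_bar: brown wooden bar with flat sides, 300 long (x) x 36 wide (y) x 28 mm high (z), steel strip and two screw holes on top, both ends alike. Origin: centre of the underside. Lies flat, its length roughly left to right for the robot. 0.5 to 0.6 kg; a hidden steel core, stuck fast, puts the centre of mass up to 82 mm to either side of the middle along x (y = 0, 14 mm up)
- drying_stand: steel stand fixed to the worktop: round foot 104 mm across and about 13 mm high, slim 13 mm post, small flat round rubber-topped head 20 mm across, its top at 80 mm. The head is sprung: it sinks straight down 1 mm for each 1.5 N, at most 10 mm (about 4 mm under the bar's own weight). Origin: centre of the underside of the foot
- stand_head (a point): centre of the top face of the stand's sprung head (20 mm across, 80 mm above the worktop when unloaded); the bar stays level only if its centre of mass lies over this face
- spoon_1: steel table spoon, 188 x 39 x 16 mm, lying between bar and stand; origin at the centre of its underside; leave alone
- lime_1: lime, about 57 x 46 x 45 mm, lying behind; origin at the centre of its underside; leave alone
- tin_1: round tin, 75 mm across, 58 mm high, standing behind; origin at the centre of its underside; leave alone
Mind the look-alikes: they are no part of the job. What is shaped like the drying_stand but blue is not meant.

How it is judged:
By the outcome, as a careful person would: the job done as asked, in the order asked, and still so for the second after the job is handed in, with the robot touching nothing.
It also fails if it takes over 58 s, if anything falls off the work surface, if the arm or the gripper's body presses on something with over 40 N, if the wrist force passes 120 N, or if a joint passes its speed limit or range.

### The arm

A 6-joint arm with a two-finger parallel gripper is mounted at the origin on a cart in front of the work surface, level with it; the furniture and walls round the work are solid. World frame = base frame: x ahead of the robot, y to its left, z up, the work surface at z = 0. Lengths are in m, angles in rad, forces in N, time in s.
With the tool pointing down it reaches from about 0.25 to 0.725 m from the base axis. Payload 4 kg.
Tool frame: the origin (TCP) lies midway between the tips of the shut fingers; the grasp point (between the pads) lies 19 mm behind it; z points along the fingers, y is the line along which they close (so a half turn about z gives the same grasp; the last joint's range is limited). The gripper opens to 85 mm and grips with 20 to 120 N. Pads are 22 mm wide; open, the fingers measure 114 mm over their backs; the gripper's body (76 mm by 85 mm) begins 54 mm behind the grasp point. The pads swing forward as they close: fully open they stand 13 mm farther back than shut.
Start: joints at [1.246, 0.241, 0.005, 1.335, 0, 1.571], TCP at [0.16, 0.474, 0.209] pointing down, gripper open.
Joint ranges: [-2.72, 2.72], [-1.05, 1.87], [-1.09, 1.28], [-1.99, 2.15], [-1.42, 1.44], [-3.14, 3.14]. Speed limits (rad/s): [2.79, 2.79, 3.14, 3.14, 3.14, 3.14].

### API

Orientations are given as a unit quaternion [x, y, z, w].
In Python, from workcell import get_obs, camera, job_done, silhouettes gives the robot as it stands. The module is installed in compiled form; this text tells all that it offers.
- The arm moves only by the tool drive_tool, never from a script. Its argument "increments" is a list of rows, each a list of 3 entries, a list of its own where there are three numbers: the shift along the world's x, y, z in mm, then the turn, a rotation vector about the world's x, y, z in degrees, then the opening, from 0 (shut) to 1 (fully open). A call has 1 to 8 rows; each row shifts and turns the commanded pose from where the row before left it; what a row does not reach is not made up. A row lasts 1/12 s, in which the tool goes at most 41.7 mm and 7.16 degrees, less where a joint would pass 70% of its speed; a pose out of reach is approached as far as the arm can. A call is refused whole if a number of a shift passes 41.7 or a number of a turn 7.16, either way. A call with a gripper value outside its range is refused whole. The fingers move at their own pace and stop on an object; the grip force is fixed at half the most. Time passes only in rows, so rows that do not move let the fingers close. It gives the time, the measured TCP pose, the force, the opening and the grip force at its end, in the units of the state.
- get_obs(): the state, without advancing time (a new reading comes with each control period).
- camera(name): name is "scene" or "top"; returns a dict with "image" (480x640x3 uint8, red, green, blue), "K" (3x3 intrinsics, pixels), "view" (4x4, takes a point from world to camera coordinates). Camera axes: x right, y down, z forward; pixel columns grow to the right and rows downward; lengths in m; the calibration is good to about 2 mm. A picture is of the moment at which its call begins. There is no depth.
- job_done(): hands the job in; it is judged then, once.
Trained networks look in a picture, given as the dict that the camera call returned (one of the last four; its "shot" number tells which), for a name from the list of things; names that differ only in an ending like _2 or _b are one class to them, and where a whole thing is asked for, a point or a joint stands for the part that bears it (a point fixed in the world has none). Each returns a list of dicts, best first, with "conf" (0 to 1); they miss things now and then, are a little off and sometimes report something else, mostly with a low value. They report only what shows in the picture. A call takes as long as a camera call. They do not tell look-alikes from the thing itself.
- silhouettes(query, picture): "region" (480x640 bool, what is visible of it) and "bbox" ([left, top, right, bottom] in pixels, round what is visible of it).
The state is a dict: "clock": time; "joint_pos": joint angles; "joint_vel": joint speeds; "tau": joint torques, N m; "eef_pos": TCP position; "tool_rot": TCP orientation; "ft_force": force on the tool from outside, world axes, zero at the start; "ft_torque": the same for the moment, N m; "grip_width": finger opening in m; "grasp_force": force on a finger pad.
Only numpy, scipy, OpenCV 4.12 (cv2) and the standard library are available. Lean on these libraries where they do the work, as an engineer would, in place of code of your own. Each camera call takes 0.05 s, during which the arm holds its last target. There are 200 camera calls.

## Working session

There is one attempt and no reset: what is moved stays moved. The work goes in short steps, Python scripts to look and compute and a tool call to move; the robot and the scene stay as the last step left them, time stands still between calls to the robot, and variables do not carry over. Pictures are saved under pics/ and viewed, at most 10 in all, crops included, and the job is handed in when it is done.

Besides the shell and the picture viewer there is one more tool, called after "Request:" as name(argument=value, ...) on one line, values as JSON. drive_tool: Moves the arm, as the interface text tells. Its arguments: {"type":"object","properties":{"increments":{"type":"array"}},"required":["increments"]}

```bash
mkdir -p pics
cat > h.py <<'E'
import numpy as np, cv2
from workcell import get_obs, camera, job_done, silhouettes
def save(p,n): cv2.imwrite(n,cv2.cvtColor(p["image"],cv2.COLOR_RGB2BGR))
def unproj(p,uv,z):
    V=np.array(p["view"]);R=V[:3,:3];t=V[:3,3];c=-R.T@t
    d=R.T@np.linalg.inv(p["K"])@np.array([uv[0],uv[1],1.]);return c+d*(z-c[2])/d[2]
def proj(p,X):
    V=np.array(p["view"]);q=np.array(p["K"])@(V[:3,:3]@np.array(X)+V[:3,3]);return q[:2]/q[2]
E
python3 - <<'E'
from h import *
ps={n:camera(n) for n in("scene","top")}
for n,p in ps.items():
    save(p,f"pics/{n}0.png")
    V=np.array(p["view"]);print(n,-V[:3,:3].T@V[:3,3],p["K"][0][0])
    for q in("knife_bar","drying_stand","spoon_1","lime_1","tin_1"):
        for s in silhouettes(q,p):
            ys,xs=np.nonzero(s["region"]);print(q,round(s["conf"],2),s["bbox"],xs.mean().round(1),ys.mean().round(1),len(xs))
o=get_obs();print(o)
E
```

```text
scene [-0.262585   -0.47138481  0.82523695] 544.1140678208664
knife_bar 0.79 [340.2, 294.5, 494.6, 358.2] 418.7 324.7 3329
drying_stand 0.79 [159.8, 249.1, 207.7, 295.7] 182.1 275.9 1382
drying_stand 0.78 [207.7, 208.9, 251.5, 251.4] 229.6 235.0 1046
spoon_1 0.93 [298.6, 259.3, 337.6, 321.4] 319.2 285.2 555
spoon_1 0.45 [209.0, 209.4, 249.5, 251.4] 229.9 235.1 1029
lime_1 0.64 [335.9, 225.2, 358.1, 242.8] 348.0 233.3 310
tin_1 0.61 [408.1, 237.4, 451.7, 276.4] 428.1 255.7 1215
top [0.37477224 0.02377568 1.14218691] 585.8489947057382
knife_bar 0.8 [381.3, 228.4, 535.2, 283.3] 455.7 255.7 2884
drying_stand 0.8 [174.7, 312.8, 228.2, 366.6] 201.7 340.7 2323
drying_stand 0.72 [172.2, 226.2, 226.5, 281.6] 199.1 252.9 2164
spoon_1 0.67 [325.2, 219.8, 353.8, 314.3] 338.8 256.6 819
spoon_1 0.59 [381.3, 227.1, 535.6, 285.4] 456.0 255.6 3029
lime_1 0.77 [311.5, 159.2, 332.5, 188.4] 320.6 174.0 532
tin_1 0.62 [399.2, 136.5, 442.4, 182.0] 421.9 158.1 1462
{'clock': 0.6, 'joint_pos': array([1.24597457e+00, 2.40541849e-01, 5.00349434e-03, 1.33517961e+00,
       2.29584576e-05, 1.57080987e+00]), 'joint_vel': array([-0.00120853, -0.00037328,  0.00071641, -0.00096671,  0.00252913,
        0.000484  ]), 'tau': array([-6.20507108e-04, -3.71976864e+01,  2.52570516e+01,  1.41514738e-03,
       -5.28368969e-05, -3.35270691e-06]), 'eef_pos': array([0.15956659, 0.47386735, 0.20863688]), 'tool_rot': array([ 1.61704509e-01,  9.86839222e-01,  4.05225146e-05, -4.99279507e-06]), 'ft_force': array([-0.40346954, -0.25014813,  0.58365317]), 'ft_torque': array([ 0.03401408,  0.02288858, -0.03442713]), 'grasp_force': 0.0, 'grip_width': 0.0853197728083261}
```

View pics/scene0.png

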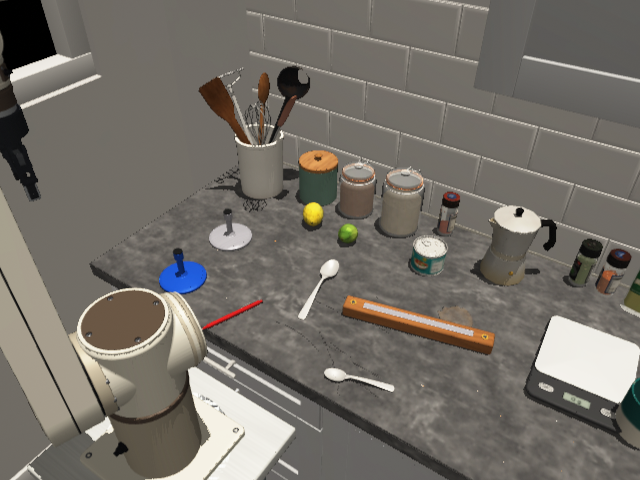

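View pics/top0.png

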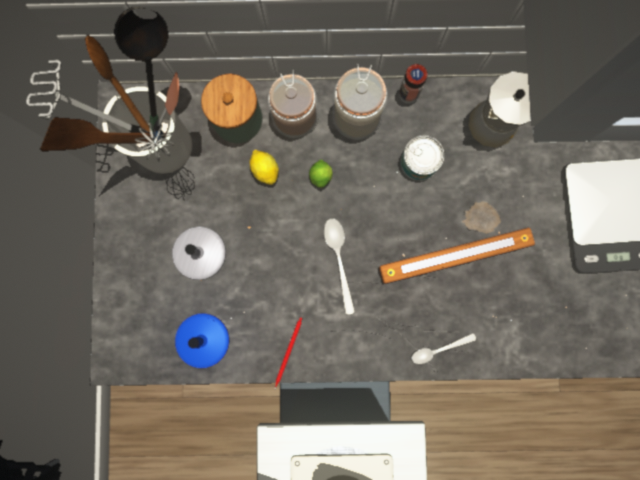

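Both pictures show the grey steel stand (top ~(199,253), black head ~(193,250); scene ~(229,235), head ~(228,213)) and the blue look-alike below it. The bar lies right of the spoon, (381..535, 228..283) in top, slightly slanted.

```bash
cat >> h.py <<'E'
def tri(ps,uvs):
    from scipy.optimize import least_squares
    return least_squares(lambda X:np.concatenate([proj(p,X)-u for p,u in zip(ps,uvs)]),[.4,0,.05])
E
python3 - <<'E'
from h import *
ps=[camera(n) for n in("scene","top")]
# bar top-face: holes as brass dots -> use region rect and orange/strip centroid
boxes={'scene':(340,294,495,359),'top':(378,226,538,286)}
stripc=[];headc=[];ends=[]
for p,n in zip(ps,("scene","top")):
    im=p["image"].astype(int);l,t,r,b=boxes[n]
    reg=silhouettes("knife_bar",p)[0]["region"]
    sub=np.zeros(reg.shape,bool);sub[t:b,l:r]=1
    sub&=cv2.dilate(reg.astype(np.uint8),np.ones((3,3)))>0
    mx=im.max(2);mn=im.min(2)
    strip=sub&(mx-mn<50)&(mn>110)
    k,lab,st,ce=cv2.connectedComponentsWithStats(strip.astype(np.uint8));i=1+st[1:,4].argmax()
    cnt=np.argwhere(lab==i)[:,::-1].astype(np.float32);rect=cv2.minAreaRect(cnt)
    print(n,'strip',ce[i],st[i],rect);stripc.append(np.array(rect[0]))
    u=cnt@(d:=np.linalg.svd(cnt-cnt.mean(0),full_matrices=False)[2][0]);d=d*np.sign(d[0])
    u=(cnt-cnt.mean(0))@d;ends.append([cnt.mean(0)+u.min()*d,cnt.mean(0)+u.max()*d])
    hb={'scene':(215,200,245,232),'top':(178,235,212,265)}[n];l,t,r,b=hb
    c=im[t:b,l:r].max(2)<75
    k,lab,st,ce=cv2.connectedComponentsWithStats(c.astype(np.uint8));i=1+st[1:,4].argmax()
    print('head',ce[i]+[l,t],st[i]+[l,t,0,0,0])
    big=cv2.resize(p["image"][t-4:b+4,l-4:r+4],None,fx=9,fy=9,interpolation=0);cv2.imwrite(f"pics/h_{n}.png",big[:,:,::-1])
    rect=cv2.minAreaRect(np.argwhere(reg)[:,::-1].astype(np.float32));print('barrect',rect)
for u in (stripc,[e[0] for e in ends],[e[1] for e in ends]):
    r=tri(ps,u);print(r.x.round(4),r.fun.round(2), unproj(ps[1],u[1],.028).round(4),unproj(ps[0],u[0],.028).round(4))
a=cv2.imread("pics/h_scene.png");b=cv2.imread("pics/h_top.png");H=max(a.shape[0],b.shape[0])
print(a.shape,b.shape)
f=lambda x:cv2.copyMakeBorder(x,0,H-x.shape[0],0,10,0)
cv2.imwrite("pics/heads.png",np.hstack([f(a),f(b)]))
E
```

```text
scene strip [419.27674024 319.27674024] [363 303 111  33 589] ((418.0259094238281, 318.90155029296875), (112.99502563476562, 5.4970550537109375), 14.743562698364258)
head [226.93181818 211.40909091] [223 209   9   6  44]
barrect ((418.10015869140625, 323.9328308105469), (155.7629852294922, 22.90631866455078), 15.135833740234375)
top strip [456.67346939 254.96031746] [401 238 113  35 882] ((457.0930480957031, 254.86178588867188), (7.80328369140625, 115.1953125), 75.57923126220703)
head [191.83333333 250.15686275] [186 245  13  11 102]
barrect ((456.46343994140625, 255.35736083984375), (19.28993797302246, 157.34979248046875), 75.64066314697266)
[ 0.4671 -0.2314  0.0241] [ 0.01 -0.   -0.01  0.  ] [ 0.4668 -0.2305  0.028 ] [ 0.4636 -0.2326  0.028 ]
[ 0.4409 -0.123   0.0248] [ 0.64 -0.07 -0.49  0.36] [ 0.4414 -0.1235  0.028 ] [ 0.4372 -0.1234  0.028 ]
[ 0.4916 -0.3371  0.0261] [ 0.94 -0.2  -0.8   0.52] [ 0.4924 -0.338   0.028 ] [ 0.4883 -0.3361  0.028 ]
(360, 342, 3) (342, 378, 3)
```

View pics/heads.png

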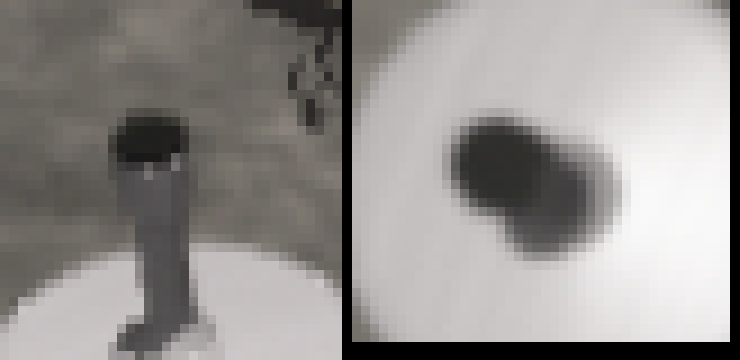

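The crops show the head's black disc: scene about (227.0, 210.5), top about (189.9, 248.6); the post and its shadow lie to the lower right.

Run:
```python
from h import *
ps=[camera(n) for n in("scene","top")]
u=[np.array([227.0,210.5]),np.array([189.9,248.6])]
r=tri(ps,u);print(r.x,r.fun)
for p,v in zip(ps,u): print(unproj(p,v,.08))
for p in ps:
  for s in silhouettes("drying_stand",p):
    cx=np.array([(s["bbox"][0]+s["bbox"][2])/2,(s["bbox"][1]+s["bbox"][3])/2]);print(cx,unproj(p,cx,.006))
# joint kinematics sanity
o=get_obs();print(o["eef_pos"],o["clock"])
```

```text
[0.48178645 0.26901346 0.07815027] [ 1.05636277  0.01456835 -0.6258717   0.53654411]
[0.47861429 0.26925882 0.08      ]
[0.48256384 0.26745081 0.08      ]
[229.85 230.6 ] [0.49252421 0.2820073  0.006     ]
[183.95 275.25] [0.31319868 0.26112331 0.006     ]
[228.6  215.95] [0.53663374 0.32401194 0.006     ]
[200.2 341.7] [0.31028774 0.26332486 0.006     ]
[198.05 253.2 ] [0.48077798 0.26844619 0.006     ]
[320.2  173.45] [0.6347557  0.02761967 0.006     ]
[0.15956736 0.47385491 0.2086263 ] 1.0
```

Request:
drive_tool(increments=[[[15, -35, -4], [0, 0, -3], 1], [[15, -35, -4], [0, 0, -3], 1], [[15, -35, -4], [0, 0, -3], 1], [[15, -35, -4], [0, 0, -3], 1], [[15, -35, -4], [0, 0, -3], 1], [[15, -35, -4], [0, 0, -3], 1], [[15, -35, -4], [0, 0, -3], 1], [[15, -35, -4], [0, 0, -3], 1]])

```text
clock: 1.67
eef_pos: [0.2798, 0.1923, 0.1767]
tool_rot: [0.364, 0.931, 0.0, 0.0]
ft_force: [1.6, 0.3, -0.7]
grip_width: 0.0853
grasp_force: 0.0
```

Request:
drive_tool(increments=[[[15, -35, -4], [0, 0, -3], 1], [[15, -35, -4], [0, 0, -3], 1], [[15, -35, -4], [0, 0, -3], 1], [[15, -35, -4], [0, 0, -3], 1], [[15, -35, -4], [0, 0, -3], 1], [[15, -35, -4], [0, 0, -3], 1], [[15, -35, -4], [0, 0, -3], 1], [[15, -35, -4], [0, 0, -3], 1]])

```text
clock: 2.33
eef_pos: [0.4, -0.0882, 0.1447]
tool_rot: [0.55, 0.835, 0.0, 0.0]
ft_force: [0.8, 2.0, 0.3]
grip_width: 0.0851
grasp_force: 0.0
```

Request:
drive_tool(increments=[[[15, -35, -4], [0, 0, -3], 1], [[15, -35, -4], [0, 0, -3], 1], [[15, -35, -4], [0, 0, -3], 1], [[15, -35, -4], [0, 0, -1], 1], [[0, 0, 0], [0, 0, 0], 1], [[0, 0, 0], [0, 0, 0], 1]])

```text
clock: 2.83
eef_pos: [0.4596, -0.2277, 0.1276]
tool_rot: [0.621, 0.784, -0.0, -0.001]
ft_force: [-0.3, 1.2, 0.3]
grip_width: 0.0853
grasp_force: 0.0
```

Run:
```python
from h import *
o=get_obs();print(o)
```

```text
{'clock': 2.8333, 'joint_pos': array([-4.60065214e-01,  3.16723439e-01, -1.08633802e-01,  1.14682370e+00,
        1.80974045e-04,  8.79957047e-01]), 'joint_vel': array([ 0.04102888, -0.04493464, -0.04893578,  0.01698962,  0.00848367,
        0.00439014]), 'tau': array([-9.21625234e-01, -3.86205089e+01,  2.46915597e+01, -3.68856853e-01,
       -9.99400718e-02, -2.39338871e-02]), 'eef_pos': array([ 0.45957199, -0.22766582,  0.12764158]), 'tool_rot': array([ 6.20994609e-01,  7.83814524e-01, -5.57819501e-05, -6.95965579e-04]), 'ft_force': array([-0.34653159,  1.1738513 ,  0.34473482]), 'ft_torque': array([0.03194115, 0.0343082 , 0.01509845]), 'grasp_force': 0.0, 'grip_width': 0.08530118959334351}
```

Request:
drive_tool(increments=[[[5, -4, -25], [0, 0, 0], 1], [[0, 0, -35], [0, 0, 0], 1], [[0, 0, -30], [0, 0, 0], 1], [[0, 0, -18], [0, 0, 0], 1], [[0, 0, -11], [0, 0, 0], 1], [[0, 0, 0], [0, 0, 0], 1], [[0, 0, 0], [0, 0, 0], 1]])

```text
clock: 3.42
eef_pos: [0.4639, -0.2288, 0.0096]
tool_rot: [0.619, 0.785, -0.0, -0.001]
ft_force: [-0.2, -0.3, 0.2]
grip_width: 0.0853
grasp_force: 0.0
```

Run:
```python
from h import *
for n in("scene","top"):
    p=camera(n);l,t=(335,240) if n=="scene" else (370,180)
    cv2.imwrite(f"pics/g1_{n}.png",cv2.resize(p["image"][t:t+130,l:l+180],None,fx=3,fy=3)[:,:,::-1])
a=cv2.imread("pics/g1_scene.png");b=cv2.imread("pics/g1_top.png");cv2.imwrite("pics/g1.png",cv2.resize(np.vstack([a,b]),None,fx=.76,fy=.76))
o=get_obs();print(o["eef_pos"],o["ft_force"],o["ft_torque"])
```

```text
[ 0.46542516 -0.22989053  0.01098045] [ 0.16662814 -0.88644734 -0.35833902] [-0.01283004  0.04997691  0.01958007]
```

View pics/g1.png

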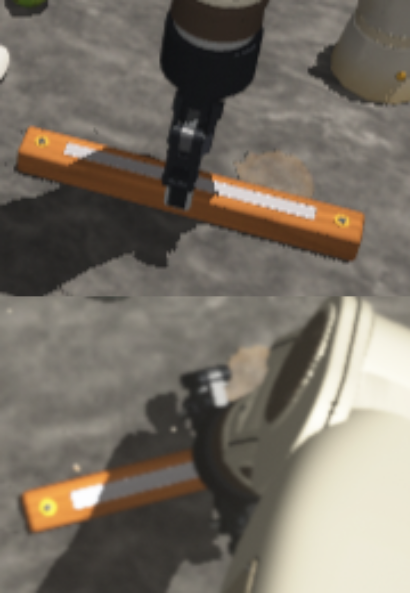

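The gripper straddles the bar near its middle (scene crop ~(178,185)), one finger on each side. Lower a little more and close.

Request:
drive_tool(increments=[[[0, 0, -4], [0, 0, 0], 1], [[0, 0, -4], [0, 0, 0], 1], [[0, 0, 0], [0, 0, 0], 0.6], [[0, 0, 0], [0, 0, 0], 0.5], [[0, 0, 0], [0, 0, 0], 0.3], [[0, 0, 0], [0, 0, 0], 0.3], [[0, 0, 0], [0, 0, 0], 0.3], [[0, 0, 0], [0, 0, 0], 0.3]])

```text
clock: 4.18
eef_pos: [0.4653, -0.2303, 0.0024]
tool_rot: [0.62, 0.785, 0.0, 0.001]
ft_force: [0.0, 1.4, 4.5]
grip_width: 0.0326
grasp_force: 59.1
```

```bash
cat >> h.py <<'E'
def ft(n=10):
    F=[];T=[]
    for i in range(n):
        camera("scene");o=get_obs();F.append(o["ft_force"]);T.append(o["ft_torque"])
    F=np.array(F);T=np.array(T);b=np.array([-.232,.973,0]);a=np.array([.973,.232,0])
    print("eef",o["eef_pos"].round(4),"rot",o["tool_rot"].round(4),"w",o["grip_width"].round(4),"gf",round(o["grasp_force"],1),"t",o["clock"])
    print("F",F.mean(0).round(3),F.std(0).round(2),"T",T.mean(0).round(4),T.std(0).round(3))
    print("T about grip axis",(T@a).mean().round(4),"T about bar axis",(T@b).mean().round(4))
E
python3 -c "
from h import *
ft()"
```

```text
Traceback (most recent call last):
  File "h.py", line 17, in ft
    print("eef",o["eef_pos"].round(4),"rot",o["tool_rot"].round(4),"w",o["grip_width"].round(4),"gf",round(o["grasp_force"],1),"t",o["clock"])
                                                                       ^^^^^^^^^^^^^^^^^^^^^
AttributeError: 'float' object has no attribute 'round'
```

```bash
sed -i 's/o\["grip_width"\].round(4)/round(o["grip_width"],4)/; s/n=10/n=8/' h.py
python3 -c "
from h import *
ft()"
```

```text
eef [ 0.4653 -0.2303  0.0024] rot [6.198e-01 7.848e-01 4.000e-04 7.000e-04] w 0.0324 gf 59.2 t 5.0833
F [-0.471  1.161  5.11 ] [0.26 0.48 0.44] T [0.2618 0.0384 0.01  ] [0.036 0.036 0.034]
T about grip axis 0.2636 T about bar axis -0.0233
```

Request:
drive_tool(increments=[[[0, 0, 1], [0, 0, 0], 0.3], [[0, 0, 1], [0, 0, 0], 0.3], [[0, 0, 1], [0, 0, 0], 0.3], [[0, 0, 1], [0, 0, 0], 0.3], [[0, 0, 0], [0, 0, 0], 0.3], [[0, 0, 0], [0, 0, 0], 0.3]])

```text
clock: 5.58
eef_pos: [0.4639, -0.2299, 0.0051]
tool_rot: [0.62, 0.785, -0.0, -0.001]
ft_force: [-0.4, -0.2, -4.9]
grip_width: 0.0328
grasp_force: 59.9
```

```bash
python3 -c "
from h import *
ft(12)"
```

```text
eef [ 0.4645 -0.2301  0.0056] rot [ 0.6198  0.7847 -0.     -0.    ] w 0.0326 gf 59.9 t 6.1833
F [-0.401  0.326 -4.872] [0.32 0.36 0.52] T [-0.0266  0.0276  0.0348] [0.017 0.02  0.026]
T about grip axis -0.0195 T about bar axis 0.0331
```

Request:
drive_tool(increments=[[[0, 0, 1], [0, 0, 0], 0.3], [[0, 0, 1], [0, 0, 0], 0.3], [[0, 0, 1], [0, 0, 0], 0.3], [[0, 0, 1], [0, 0, 0], 0.3], [[0, 0, 1], [0, 0, 0], 0.3], [[0, 0, 1], [0, 0, 0], 0.3], [[0, 0, 0], [0, 0, 0], 0.3]])

```text
clock: 6.77
eef_pos: [0.4648, -0.2302, 0.0119]
tool_rot: [0.62, 0.785, 0.0, 0.0]
ft_force: [0.2, -0.0, -6.1]
grip_width: 0.0323
grasp_force: 60.0
```

```bash
cat >> h.py <<'E'
def tilt(p=None,zc=None,show=None):
    # the two brass screws on the top face, scene view: yellow blobs
    p=p or camera("scene")
    hsv=cv2.cvtColor(p["image"],cv2.COLOR_RGB2HSV)
    r=silhouettes("knife_bar",p)
    reg=cv2.dilate(r[0]["region"].astype(np.uint8),np.ones((5,5)))
    h,s,v=[hsv[...,i].astype(float) for i in range(3)]
    w=((h>20)&(h<34)&(s>90)&(v>130)&(reg>0)).astype(np.uint8)
    k,lab,st,ce=cv2.connectedComponentsWithStats(w)
    return p,r[0]["conf"],[(ce[i].round(2),int(st[i,4])) for i in np.argsort(-st[1:,4])[:4]+1]
E
python3 - <<'E'
from h import *
ft(8)
p,c,b=tilt();print(c,b);save(p,"pics/lift1.png")
im=cv2.cvtColor(cv2.imread("pics/scene0.png"),cv2.COLOR_BGR2RGB);h=cv2.cvtColor(im,cv2.COLOR_RGB2HSV)[285:365,330:500].astype(int)
w=((h[...,0]>20)&(h[...,0]<34)&(h[...,1]>90)&(h[...,2]>130)).astype(np.uint8);k,l,st,ce=cv2.connectedComponentsWithStats(w);print("start",[(c+[330,285],s[4]) for c,s in zip(ce[1:],st[1:])])
cv2.imwrite("pics/l1.png",cv2.resize(p["image"][240:370,330:510],None,fx=4,fy=4)[:,:,::-1])
E
```

```text
eef [ 0.4645 -0.2301  0.0115] rot [ 6.198e-01  7.847e-01 -0.000e+00 -1.000e-04] w 0.0323 gf 60.0 t 7.1667
F [-0.014 -0.288 -5.308] [0.6  0.55 0.39] T [-0.1098 -0.0237  0.0059] [0.03  0.013 0.033]
T about grip axis -0.1124 T about bar axis 0.0024
0.87 [(array([355. , 300.5]), 2), (array([483.5, 330.5]), 2), (array([488. , 331.5]), 2), (array([350., 301.]), 1)]
start [(array([355. , 301.5]), np.int32(2)), (array([482. , 335.5]), np.int32(2)), (array([487. , 336.5]), np.int32(2))]
```

View pics/l1.png

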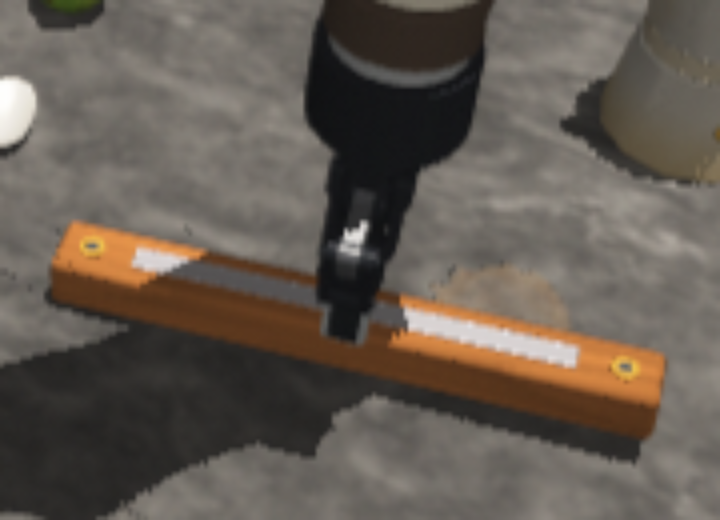

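The crop shows the right end (hole at ~(625,367)) raised and the left end still at or near the table: the left end is the heavier. Quantify the tilt.

```bash
cat >> h.py <<'E'
A=np.array([.973,.232,0]);B=np.array([-.232,.973,0])
def holes(p,gz):
    # template search of both holes: returns heights via column/row match along vertical at given xy on bar axis
    pass
E
python3 - <<'E'
from h import *
from scipy.ndimage import gaussian_filter
p=camera("scene")
a=cv2.imread("pics/scene0.png")[:,:,::-1].copy();b=p["image"]
# template match left / right ends old->new
for nm,(x,y) in dict(L=(352,302),R=(485,336)).items():
    t=a[y-9:y+10,x-11:x+12];s=b[y-25:y+26,x-25:x+26]
    m=cv2.matchTemplate(s,t,cv2.TM_CCOEFF_NORMED);j=np.unravel_index(m.argmax(),m.shape)
    dy=[m[j[0]+k,j[1]] for k in(-1,0,1)];sub=(dy[0]-dy[2])/(2*(dy[0]-2*dy[1]+dy[2]))
    X=np.array([.464,-.232,.028])+B*(.135 if nm=="L" else -.135)
    print(nm,"shift",j[1]+11-25,j[0]+9-25+sub,m.max(),"px/mm",(proj(p,X+[0,0,.001])-proj(p,X)))
ft(2)
E
```

```text
L shift 0 -0.45289233326911926 0.9538341 px/mm [ 0.02265432 -0.34480289]
R shift 1 -4.814053103327751 0.9599878 px/mm [ 0.10738662 -0.34703909]
eef [ 0.4645 -0.2301  0.0116] rot [ 0.6198  0.7847 -0.     -0.    ] w 0.032 gf 60.0 t 7.4167
F [-0.473  0.236 -6.518] [0.4  0.03 0.45] T [-0.1314 -0.0217  0.0006] [0.004 0.024 0.006]
T about grip axis -0.1329 T about bar axis 0.0093
```

Request:
drive_tool(increments=[[[0, 0, 1], [0, 0, 0], 0.3], [[0, 0, 1], [0, 0, 0], 0.3], [[0, 0, 1], [0, 0, 0], 0.3], [[0, 0, 1], [0, 0, 0], 0.3], [[0, 0, 1], [0, 0, 0], 0.3], [[0, 0, 0], [0, 0, 0], 0.3], [[0, 0, 0], [0, 0, 0], 0.3]])

```text
clock: 8.0
eef_pos: [0.4647, -0.2302, 0.0167]
tool_rot: [0.62, 0.785, 0.0, 0.0]
ft_force: [-0.1, 0.2, -4.9]
grip_width: 0.0322
grasp_force: 60.0
```

```bash
cat >> h.py <<'E'
def shifts(g=(.464,-.232)):
    p=camera("scene");a=cv2.imread("pics/scene0.png")[:,:,::-1].copy();b=p["image"];z=[]
    for nm,(x,y) in dict(L=(352,302),R=(485,336)).items():
        t=a[y-9:y+10,x-11:x+12];s=b[y-30:y+31,x-25:x+26]
        m=cv2.matchTemplate(s,t,cv2.TM_CCOEFF_NORMED);j=np.unravel_index(m.argmax(),m.shape)
        dy=[m[j[0]+k,j[1]] for k in(-1,0,1)];sub=(dy[0]-dy[2])/(2*(dy[0]-2*dy[1]+dy[2]))
        X=np.array([.464,-.232,.028])+B*(.135 if nm=="L" else -.135)
        q=proj(p,X+[0,0,.001])-proj(p,X)
        z.append((j[0]+9-30+sub)/q[1]);print(nm,j[1]+11-25,"dz mm",round(z[-1],1),round(m.max(),2))
    print("tilt deg (left down +)",np.degrees(np.arcsin((z[1]-z[0])/270)).round(2))
E
python3 -c "
from h import *
ft(8);shifts()"
```

```text
eef [ 0.4645 -0.2301  0.0165] rot [ 6.198e-01  7.847e-01 -0.000e+00 -1.000e-04] w 0.032 gf 60.0 t 8.4
F [-0.1    0.123 -5.249] [0.57 0.22 0.35] T [-0.1269 -0.0259  0.005 ] [0.026 0.034 0.038]
T about grip axis -0.1295 T about bar axis 0.0042
L 0 dz mm 6.2 0.97
R 2 dz mm 18.8 0.94
tilt deg (left down +) 2.66
```

Request:
drive_tool(increments=[[[0, 0, -3], [0, 0, 0], 0.3], [[0, 0, -3], [0, 0, 0], 0.3], [[0, 0, -2], [0, 0, 0], 0.3], [[0, 0, -2], [0, 0, 0], 0.3], [[0, 0, -2], [0, 0, 0], 0.3], [[0, 0, -1], [0, 0, 0], 0.3], [[0, 0, -1], [0, 0, 0], 0.3], [[0, 0, 0], [0, 0, 0], 0.3]])

```text
clock: 9.12
eef_pos: [0.4646, -0.2302, 0.0026]
tool_rot: [0.62, 0.785, 0.0, 0.0]
ft_force: [0.3, 0.6, -4.6]
grip_width: 0.0329
grasp_force: 60.8
```

Request:
drive_tool(increments=[[[0, 0, 0], [0, 0, 0], 0.45], [[0, 0, 0], [0, 0, 0], 0.7], [[0, 0, 0], [0, 0, 0], 1], [[0, 0, 0], [0, 0, 0], 1], [[-2, 8, 0], [0, 0, 0], 1], [[-2, 8, 0], [0, 0, 0], 1], [[-2, 7, 0], [0, 0, 0], 1], [[0, 0, 0], [0, 0, 0], 1]])

```text
clock: 9.78
eef_pos: [0.4574, -0.2052, 0.0024]
tool_rot: [0.619, 0.785, -0.0, -0.001]
ft_force: [-0.3, 0.8, -0.2]
grip_width: 0.0854
grasp_force: 0.0
```

```bash
python3 -c "
from h import *
ft(12);shifts()"
```

```text
eef [ 0.4585 -0.2073  0.0026] rot [ 0.62    0.7846 -0.     -0.    ] w 0.0853 gf 0.0 t 10.3833
F [ 0.016 -0.007  0.085] [0.43 0.54 0.55] T [-0.0066  0.0019 -0.0092] [0.023 0.015 0.035]
T about grip axis -0.006 T about bar axis 0.0034
L 0 dz mm -0.6 0.81
R 0 dz mm -1.7 0.96
tilt deg (left down +) -0.24
```

Request:
drive_tool(increments=[[[0, 0, 0], [0, 0, 0], 0.6], [[0, 0, 0], [0, 0, 0], 0.45], [[0, 0, 0], [0, 0, 0], 0.3], [[0, 0, 0], [0, 0, 0], 0.3], [[0, 0, 0], [0, 0, 0], 0.3], [[0, 0, 0], [0, 0, 0], 0.3], [[0, 0, 1], [0, 0, 0], 0.3], [[0, 0, 1], [0, 0, 0], 0.3]])

```text
clock: 11.1
eef_pos: [0.4576, -0.2067, 0.0038]
tool_rot: [0.62, 0.785, -0.0, -0.001]
ft_force: [-0.1, 0.6, -5.5]
grip_width: 0.0313
grasp_force: 59.9
```

Request:
drive_tool(increments=[[[0, 0, 1], [0, 0, 0], 0.3], [[0, 0, 1], [0, 0, 0], 0.3], [[0, 0, 1], [0, 0, 0], 0.3], [[0, 0, 1], [0, 0, 0], 0.3], [[0, 0, 1], [0, 0, 0], 0.3], [[0, 0, 1], [0, 0, 0], 0.3], [[0, 0, 0], [0, 0, 0], 0.3], [[0, 0, 0], [0, 0, 0], 0.3]])

```text
clock: 11.77
eef_pos: [0.4586, -0.2072, 0.0107]
tool_rot: [0.62, 0.785, 0.0, 0.0]
ft_force: [-0.8, 0.7, -4.8]
grip_width: 0.0319
grasp_force: 59.9
```

```bash
python3 -c "
from h import *
ft(16);shifts()"
```

```text
eef [ 0.4586 -0.2071  0.0106] rot [ 0.6198  0.7847 -0.     -0.    ] w 0.0316 gf 59.9 t 12.5667
F [ 0.336 -0.207 -5.421] [0.52 0.36 0.44] T [ 0.0132  0.0139 -0.0049] [0.033 0.024 0.03 ]
T about grip axis 0.016 T about bar axis 0.0105
L 0 dz mm 6.7 0.79
R 1 dz mm 3.7 0.94
tilt deg (left down +) -0.64
```

Request:
drive_tool(increments=[[[0, 0, 6], [0, 0, 0], 0.3], [[0, 0, 12], [0, 0, 0], 0.3], [[0, 0, 18], [0, 0, 0], 0.3], [[0, 0, 20], [0, 0, 0], 0.3], [[0, 0, 20], [0, 0, 0], 0.3], [[0, 0, 16], [0, 0, 0], 0.3], [[0, 0, 10], [0, 0, 0], 0.3], [[0, 0, 5], [0, 0, 0], 0.3]])

```text
clock: 13.28
eef_pos: [0.4595, -0.2076, 0.1196]
tool_rot: [0.62, 0.785, 0.0, 0.002]
ft_force: [-0.4, -0.5, -5.2]
grip_width: 0.0316
grasp_force: 60.4
```

```bash
python3 -c "
from h import *
ft(20)
p=camera('scene');cv2.imwrite('pics/up.png',cv2.resize(p['image'][170:360,300:520],None,fx=3,fy=3)[:,:,::-1])"
```

```text
eef [ 0.4586 -0.2071  0.1176] rot [0.6199 0.7847 0.     0.    ] w 0.0315 gf 60.3 t 14.2833
F [ 0.076  0.027 -5.251] [0.36 0.53 0.53] T [ 0.013   0.0106 -0.0055] [0.027 0.038 0.032]
T about grip axis 0.0151 T about bar axis 0.0073
```

View pics/up.png

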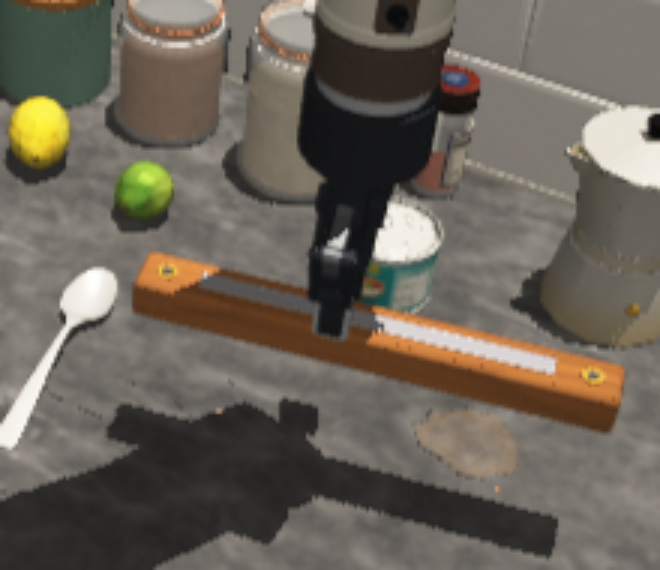

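The bar hangs practically level (holes at ~(168,270) and (592,375)), grip close to its balance point. Carry it over.

Request:
drive_tool(increments=[[[1, 6, 0], [0, 0, 0], 0.3], [[1, 12, 0], [0, 0, 0], 0.3], [[1, 18, 0], [0, 0, 0], 0.3], [[1, 24, 0], [0, 0, 0], 0.3], [[1, 28, 0], [0, 0, 0], 0.3], [[1, 28, 0], [0, 0, 0], 0.3], [[1, 28, 0], [0, 0, 0], 0.3], [[1, 28, 0], [0, 0, 0], 0.3]])

```text
clock: 15.0
eef_pos: [0.4661, -0.0328, 0.1177]
tool_rot: [0.62, 0.785, 0.0, -0.0]
ft_force: [0.7, -0.4, -4.7]
grip_width: 0.0313
grasp_force: 60.3
```

Request:
drive_tool(increments=[[[1, 28, 0], [0, 0, 0], 0.3], [[1, 28, 0], [0, 0, 0], 0.3], [[1, 28, 0], [0, 0, 0], 0.3], [[1, 28, 0], [0, 0, 0], 0.3], [[1, 28, 0], [0, 0, 0], 0.3], [[1, 28, 0], [0, 0, 0], 0.3], [[1, 28, 0], [0, 0, 0], 0.3], [[1, 28, 0], [0, 0, 0], 0.3]])

```text
clock: 15.67
eef_pos: [0.4736, 0.1913, 0.1177]
tool_rot: [0.619, 0.785, 0.0, -0.0]
ft_force: [-0.0, -0.8, -5.2]
grip_width: 0.0316
grasp_force: 60.3
```

Request:
drive_tool(increments=[[[1, 28, 0], [0, 0, 0], 0.3], [[1, 22, 0], [0, 0, 0], 0.3], [[1, 16, 0], [0, 0, 0], 0.3], [[1, 10, 0], [0, 0, 0], 0.3], [[2, 6, 0], [0, 0, 0], 0.3], [[0, 0, 0], [0, 0, 0], 0.3], [[0, 0, 0], [0, 0, 0], 0.3], [[0, 0, 0], [0, 0, 0], 0.3]])

```text
clock: 16.33
eef_pos: [0.4803, 0.2698, 0.1175]
tool_rot: [0.62, 0.784, -0.001, 0.0]
ft_force: [0.5, -0.6, -5.8]
grip_width: 0.0316
grasp_force: 60.3
```

```bash
python3 -c "
from h import *
ft(16)
a=camera('scene');b=camera('top')
A1=cv2.resize(a['image'][130:320,140:400],None,fx=2.8,fy=2.8);B1=cv2.resize(b['image'][170:330,80:340],None,fx=2.8,fy=2.8)
cv2.imwrite('pics/ov.png',cv2.resize(np.vstack([A1,B1]),None,fx=.61,fy=.61)[:,:,::-1])
for p in (a,b): print(proj(p,[.481,.2685,.08]))"
```

```text
eef [0.4805 0.2709 0.1176] rot [ 0.6198  0.7848 -0.     -0.    ] w 0.0317 gf 60.3 t 17.1333
F [-0.087 -0.087 -5.389] [0.49 0.45 0.4 ] T [0.0003 0.0067 0.003 ] [0.018 0.026 0.034]
T about grip axis 0.0018 T about bar axis 0.0064
[227.9228659  210.10748883]
[189.31937255 249.46328879]
```

View pics/ov.png

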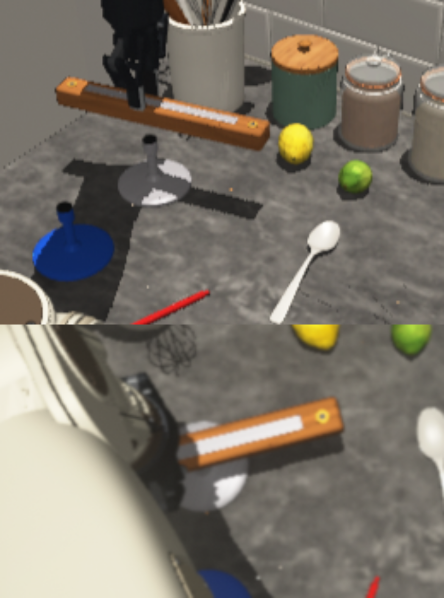

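The bar hangs over the stand head (head at crop ~(150,140), bar spans it, gripper above), clear of the lemon and crock. Lower.

Request:
drive_tool(increments=[[[0, 0, -5], [0, 0, 0], 0.3], [[0, 0, -9], [0, 0, 0], 0.3], [[0, 0, -8], [0, 0, 0], 0.3], [[0, 0, -5], [0, 0, 0], 0.3], [[0, 0, -3], [0, 0, 0], 0.3], [[0, 0, -1], [0, 0, 0], 0.3], [[0, 0, -1], [0, 0, 0], 0.3], [[0, 0, 0], [0, 0, 0], 0.3]])

```text
clock: 17.9
eef_pos: [0.4806, 0.2709, 0.0855]
tool_rot: [0.62, 0.785, 0.0, 0.0]
ft_force: [-0.2, 0.5, -5.9]
grip_width: 0.0314
grasp_force: 60.3
```

Request:
drive_tool(increments=[[[0, 0, -1], [0, 0, 0], 0.3], [[0, 0, -1], [0, 0, 0], 0.3], [[0, 0, -1], [0, 0, 0], 0.3], [[0, 0, 0], [0, 0, 0], 0.3]])

```text
clock: 18.23
eef_pos: [0.4807, 0.271, 0.0827]
tool_rot: [0.62, 0.785, 0.0, 0.0]
ft_force: [0.7, 0.5, -5.0]
grip_width: 0.0316
grasp_force: 60.6
```

```bash
python3 -c "
from h import *
ft(8)"
```

```text
eef [0.4807 0.2709 0.0827] rot [6.198e-01 7.847e-01 2.000e-04 1.000e-04] w 0.0315 gf 60.7 t 18.6333
F [ 0.197  0.334 -4.555] [0.25 0.46 0.66] T [ 0.0679 -0.0815  0.0071] [0.027 0.023 0.017]
T about grip axis 0.0471 T about bar axis -0.095
```

Request:
drive_tool(increments=[[[0, 0, -1], [0, 0, 0], 0.3], [[0, 0, 0], [0, 0, 0], 0.3], [[0, 0, 0], [0, 0, 0], 0.3]])

```text
clock: 18.88
eef_pos: [0.4807, 0.271, 0.0818]
tool_rot: [0.62, 0.785, 0.0, 0.0]
ft_force: [-0.2, -0.2, -4.0]
grip_width: 0.0317
grasp_force: 61.2
```

```bash
python3 -c "
from h import *
ft(16)"
```

```text
eef [0.4807 0.2709 0.0817] rot [6.198e-01 7.847e-01 1.000e-04 1.000e-04] w 0.0313 gf 61.3 t 19.6833
F [ 0.473  0.515 -3.073] [0.48 0.56 0.46] T [ 0.1365 -0.1091  0.0113] [0.043 0.06  0.031]
T about grip axis 0.1075 T about bar axis -0.1378
```

Request:
drive_tool(increments=[[[0, 0, -1], [0, 0, 0], 0.3], [[0, 0, -0.5], [0, 0, 0], 0.3], [[0, 0, 0], [0, 0, 0], 0.3], [[0, 0, 0], [0, 0, 0], 0.3]])

```text
clock: 20.02
eef_pos: [0.4807, 0.271, 0.0803]
tool_rot: [0.62, 0.785, 0.0, 0.0]
ft_force: [0.0, 0.5, -0.8]
grip_width: 0.0314
grasp_force: 62.1
```

```bash
python3 -c "
from h import *
ft(16)
b=camera('top');a=camera('scene')
A1=cv2.resize(a['image'][140:270,150:320],None,fx=3.5,fy=3.5,interpolation=cv2.INTER_CUBIC)
cv2.imwrite('pics/dn.png',A1[:,:,::-1])"
```

```text
eef [0.4807 0.2709 0.0802] rot [6.198e-01 7.847e-01 1.000e-04 0.000e+00] w 0.0314 gf 62.2 t 20.8167
F [ 0.499  1.11  -0.943] [0.45 0.35 0.36] T [ 0.2211 -0.136  -0.0112] [0.024 0.046 0.022]
T about grip axis 0.1835 T about bar axis -0.1836
```

View pics/dn.png

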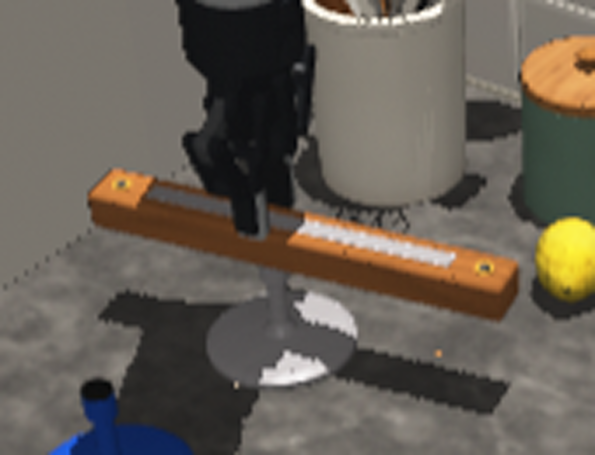

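The bar rests on the head (post at crop ~(272,265)), level, both ends in the air. Only about 1 N is still carried by the gripper: ease down and release.

Request:
drive_tool(increments=[[[0, 0, -0.5], [0, 0, 0], 0.3], [[0, 0, 0], [0, 0, 0], 0.3], [[0, 0, 0], [0, 0, 0], 0.42], [[0, 0, 0], [0, 0, 0], 0.5], [[0, 0, 0], [0, 0, 0], 0.6], [[0, 0, 0], [0, 0, 0], 0.65]])

```text
clock: 21.42
eef_pos: [0.4802, 0.2705, 0.0795]
tool_rot: [0.62, 0.785, -0.0, -0.0]
ft_force: [-0.3, 0.4, 0.7]
grip_width: 0.0552
grasp_force: 0.0
```

```bash
cat > chk.py <<'E'
from h import *
import sys
ft(6)
a=camera('scene')
A1=cv2.resize(a['image'][140:270,150:320],None,fx=3.5,fy=3.5,interpolation=cv2.INTER_CUBIC)
cv2.imwrite(sys.argv[1],A1[:,:,::-1])
im=a['image'];ref=cv2.imread('pics/dn.png')[:,:,::-1];ref=ref.copy()
for nm,(x,y) in dict(L=(120,184),R=(485,267)).items():
    t=ref[y-30:y+30,x-28:x+28];s=A1[max(0,y-75):y+75,max(0,x-65):x+65]
    m=cv2.matchTemplate(s,t,cv2.TM_CCOEFF_NORMED);j=np.unravel_index(m.argmax(),m.shape)
    print(nm,"shift px", (j[1]+28+max(0,x-65)-x)/3.5,(j[0]+30+max(0,y-75)-y)/3.5,m.max().round(3))
E
python3 chk.py pics/rel.png
```

```text
eef [0.4805 0.2708 0.0796] rot [ 6.198e-01  7.847e-01 -1.000e-04 -0.000e+00] w 0.0554 gf 0.0 t 21.7167
F [ 0.06  -0.306  0.058] [0.2  0.34 0.25] T [0.0064 0.018  0.008 ] [0.016 0.02  0.025]
T about grip axis 0.0104 T about bar axis 0.016
L shift px 0.0 0.2857142857142857 0.958
R shift px -0.2857142857142857 0.0 0.991
```

Released and stable. Open fully and rise straight up.

Request:
drive_tool(increments=[[[0, 0, 0], [0, 0, 0], 0.8], [[0, 0, 0], [0, 0, 0], 1], [[0, 0, 0], [0, 0, 0], 1], [[0, 0, 5], [0, 0, 0], 1], [[0, 0, 10], [0, 0, 0], 1], [[0, 0, 15], [0, 0, 0], 1], [[0, 0, 25], [0, 0, 0], 1], [[0, 0, 30], [0, 0, 0], 1]])

```text
clock: 22.43
eef_pos: [0.4795, 0.2703, 0.1649]
tool_rot: [0.62, 0.785, -0.001, -0.001]
ft_force: [0.7, 0.5, 0.2]
grip_width: 0.0856
grasp_force: 0.0
```

Request:
drive_tool(increments=[[[0, 0, 25], [0, 0, 0], 1], [[0, 0, 10], [0, 0, 0], 1], [[0, 0, 0], [0, 0, 0], 1], [[0, 0, 0], [0, 0, 0], 1], [[0, 0, 0], [0, 0, 0], 1], [[0, 0, 0], [0, 0, 0], 1], [[0, 0, 0], [0, 0, 0], 1], [[0, 0, 0], [0, 0, 0], 1]])

```text
clock: 23.1
eef_pos: [0.4799, 0.2705, 0.1983]
tool_rot: [0.62, 0.785, -0.001, -0.001]
ft_force: [0.1, 0.6, -0.2]
grip_width: 0.0853
grasp_force: 0.0
```

```bash
python3 chk.py pics/fin.png
```

```text
eef [0.4806 0.2708 0.1995] rot [ 6.199e-01  7.847e-01 -1.000e-04 -0.000e+00] w 0.0852 gf 0.0 t 23.4
F [-0.339  0.119  0.214] [0.25 0.38 0.45] T [0.007  0.0128 0.0048] [0.023 0.027 0.025]
T about grip axis 0.0098 T about bar axis 0.0108
L shift px -3.4285714285714284 -0.5714285714285714 0.748
R shift px -0.2857142857142857 0.0 0.99
```

View pics/fin.png

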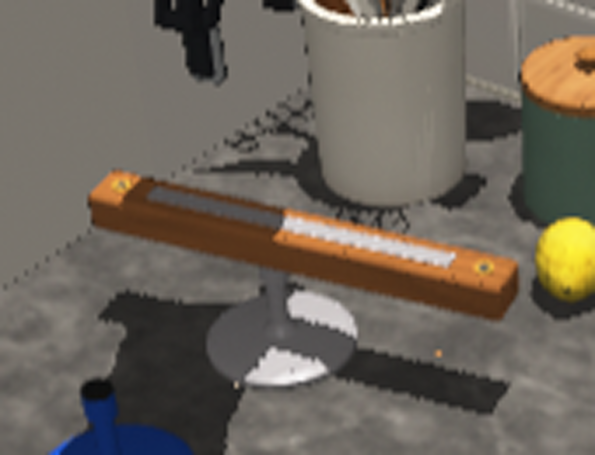

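The bar balances level on the stand head (holes still at ~(121,185) and (485,267)), with the gripper well clear of it. I'm handing the job in.

```bash
python3 -c "
from h import *
print(job_done())"
```

```text
the job is handed in; nothing more can be done
None
```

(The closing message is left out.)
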